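Turn the carving board over against the hob and seat it in its drip tray

ROBOT

A 6-joint arm with a two-finger parallel gripper is mounted at the origin on a cart in front of the work surface, level with it; the furniture and walls round the work are solid. World frame = base frame: x ahead of the robot, y to its left, z up, the work surface at z = 0. Lengths are in m, angles in rad, forces in N, time in s.
With the tool pointing down it reaches from about 0.375 to 0.9 m from the base axis. Payload 3.1 kg.
Tool frame: the origin (TCP) lies at the very end of the fingers, on their centre line; the grasp point (between the pads) lies 19 mm behind it (bot.grip_point_offset is the distance from the TCP to the grasp point, in m); z points along the fingers, y is the line along which they close (so a half turn about z gives the same grasp; the last joint's range is limited). The gripper opens to 87 mm and grips with 3 to 60 N. Pads are 19 mm wide; open, the fingers measure 117 mm over their backs; the gripper's body (75 mm by 190 mm) begins 51 mm behind the grasp point.
Start: joints at [1.038, 0.527, 1.433, -0, 1.181, -0.178], TCP at [0.217, 0.586, 0.223] pointing down, gripper open.
Joint ranges: [-3.08, 3.08], [-0.75, 2.2], [0.22, 2.44], [-1.43, 4.57], [0, 2.65], [-2.85, 2.85]. Speed limits (rad/s): [2.79, 2.79, 3.14, 3.14, 3.14, 3.14].

INTERFACE

Orientations are given as a 3x3 rotation matrix whose columns are the frame's x, y, z axes.
In Python, from bench import bot gives the robot as it stands.
- The arm moves only by the shell command python3 -m jog 'ROWS'. ROWS is JSON, a list of rows, each an object with "dp": the shift along the world's x, y, z in mm, a list of three; "twist": the turn, a rotation vector about the world's x, y, z in rad, a list of three; "fingers": the opening in per cent of the stroke, from 0 (shut) to 100 (fully open). In form: [{"dp": [tx, ty, tz], "twist": [ax, ay, az], "fingers": fingers}, ...]. A call has 1 to 12 rows; each row is the pose to reach, as a shift and turn from the pose commanded when the call began; what a row does not reach only later rows make up. A row lasts 1/12 s, in which the tool goes at most 41.7 mm and 7.16 degrees, less where a joint would pass 70% of its speed; a pose out of reach is approached as far as the arm can. A call with a gripper value outside its range is refused whole. The fingers move at their own pace and stop on an object; the grip force is fixed at half the most. Time passes only in rows, so rows that repeat a pose let the fingers close. It gives the time, the measured TCP pose, the force, the opening and the grip force at its end, in the units of the state.
- bot.state(): the state, without advancing time (a new reading comes with each control period).
- bot.capture(name): name is "scene" or "top" or "wrist"; returns (picture, depth): 480x640x3 uint8, red, green, blue; 480x640 float32, m along the optical axis (not along the pixel's ray), 0 where there is no reading.
- bot.camera_model(name): a dict with "intrinsics" (3x3 intrinsics, pixels), "rvec" (rotation vector, rad) and "tvec" (3), from world to camera coordinates, as OpenCV has them; the wrist camera has in their place "tool_from_camera" (4x4, takes a point from camera to tool coordinates, whose origin is the TCP and whose axes are the flange's). Camera axes: x right, y down, z forward; pixel columns grow to the right and rows downward; lengths in m; the calibration is good to about 2 mm. A picture is of the moment at which its call begins: read the wrist's pose just before it. camera_model takes no time and is no camera call.
- bot.job_done(): hands the job in; it is judged then, once.
Trained networks look in the newest picture that a camera, given by its name, has taken for a name from the list of things; names that differ only in an ending like _2 or _b are one class to them, and where a whole thing is asked for, a point or a joint stands for the part that bears it (a point fixed in the world has none). Each returns a list of dicts, best first, with "score" (0 to 1); they miss things now and then, are a little off and sometimes report something else, mostly with a low value. They report only what shows in the picture. A call takes as long as a camera call.
- bot.cut_out(camera, name): "pixels" (480x640 bool, what is visible of it).
- bot.place_of(camera, name): "xyz" ([x, y, z] in m, in world coordinates, good to about 4 mm: a listed point, or the origin of a listed thing).
The state is a dict: "time": time; "joint_positions": joint angles; "joint_velocities": joint speeds; "tau": joint torques, N m; "tcp_pos": TCP position; "orientation": TCP orientation; "contact_force": force on the tool from outside, world axes, zero at the start; "moment": the same for the moment, N m; "width": finger opening in m; "gripper_force": force on a finger pad.
Only numpy, scipy, OpenCV 4.12 (cv2) and the standard library are available. Lean on these libraries where they do the work, as an engineer would, in place of code of your own. Each camera call takes 0.05 s, during which the arm holds its last target. There are 200 camera calls.

TASK

The carving board is lying groove-side down with the salt shaker standing on it. Stand the salt shaker upright on the bare worktop, then push the board up against the side of the induction hob and tip it up on its long edge there, and finally lay it groove-side up in its steel drip tray, bedded flat inside the rim. Do not knock over the shaker or disturb the other things on the worktop.

Things in the scene. Friction and masses are not known exactly. Their poses are not given: they have to be found in the camera images.
- board: Reversible wooden carving board 160 mm long (its x), 110 wide (y), 30 thick (z), 0.36 kg; origin at the centre of its grooved face, z out through the plain face, which is up at the start. Both long edges (roughly along the hob side) are bevelled on both faces: the outer 13 mm slopes 12.5 mm, leaving an upright 5 mm band in mid-thickness; a tilted fingertip gets under it. Ends square.
- board_mid (a point): Centre of the carving board, mid-thickness.
- hob: Portable induction hob, heavy, fixed, 250 (its x) x 260 (its y) x 52 mm high: steel case, black glass top, a small copper pot 62 mm tall on it, at least 85 mm back from the +y side. Origin under its centre on the worktop, z up. Its +y side, toward the middle of the worktop, is a flat upright steel face 250 mm long, from 3 to 48 mm above the worktop.
- hob_side (a point): Centre of the hob's +y side face, 26 mm above the worktop; the face runs along the hob's x.
- tray: Shallow steel drip tray, fixed, inside 170 mm (its x) x 120 mm (its y): the board fits with 5 mm to spare all round when its long side lies along the tray's x. Origin under its centre on the worktop, z up. Floor 2.5 mm thick; the rolled rim's top is 18 mm above the worktop; a wire grip sticks out 16 mm from each short end.
- tray_floor (a point): Centre of the tray's inner floor, 2.5 mm above the worktop.
- shaker: Glass salt shaker with a metal cap, 86 mm tall, 0.12 kg; origin at the centre of its underside, z up. Its body is straight from 14 to 66 mm above the underside, about 42 mm across. Stands on the carving board at the start. Plate stacks and a shelf post stand at the back of the worktop, from about x = 0.66 m on: keep the gripper's body in front of them.
- mill: Bystander: wooden pepper mill, 58 mm across, 170 mm tall, origin under its centre.
- tumbler: Bystander: glass tumbler, 84 mm across, 93 mm tall, origin under its centre.
- bottle: Bystander: squeeze bottle, 63 mm across, 235 mm tall, origin under its centre.
- garlic_bulb: Bystander: garlic bulb, 47 mm across, 49 mm tall, origin under its centre.
- timer: Bystander: kitchen timer, 65 x 66 mm, 70 mm tall, origin under its centre.
- ramekin: Bystander: white fluted ramekin, 84 mm across, 42 mm tall, origin under its centre.

How it is judged:
By the outcome, as a careful person would: the job done as asked, in the order asked, and still so for the second after the job is handed in, with the robot touching nothing.
It also fails if it takes over 72 s, if anything falls off the work surface, if the arm or the gripper's body presses on something with over 40 N, if the wrist force passes 120 N, or if a joint passes its speed limit or range.

## Working session

There is one attempt and no reset: what is moved stays moved. The work goes in short steps, Python scripts to look and compute and a shell command to move; the robot and the scene stay as the last step left them, time stands still between calls to the robot, and variables do not carry over. Pictures are saved under pics/ and viewed, at most 10 in all, crops included, and the job is handed in when it is done.

```bash
mkdir -p pics
cat > h.py <<'E'
import numpy as np, cv2
from bench import bot
np.set_printoptions(precision=4,suppress=True)
def snap(c,fn=None):
    im,d=bot.capture(c)
    if fn: cv2.imwrite('pics/'+fn,im[:,:,::-1])
    return im,d
def cloud(c,d,st=None):
    m=bot.camera_model(c);K=np.array(m['intrinsics'])
    v,u=np.mgrid[:480,:640]
    P=np.stack([(u-K[0,2])/K[0,0]*d,(v-K[1,2])/K[1,1]*d,d],-1)
    if 'rvec' in m:
        R=cv2.Rodrigues(np.array(m['rvec'],float))[0];t=np.array(m['tvec']).ravel()
        return (P-t)@R
    T=np.array(m['tool_from_camera']);P=P@T[:3,:3].T+T[:3,3]
    return P@np.array(st['orientation']).T+np.array(st['tcp_pos'])
E
python3 - <<'E'
from h import *
for c in ['scene','top']:
    im,d=snap(c,c+'1.png')
    P=cloud(c,d)
    for n in ['board_mid','shaker','hob_side','tray_floor','mill','tumbler','bottle','garlic_bulb','timer','ramekin']:
        r=bot.place_of(c,n)
        print(c,n,[(np.round(x['xyz'],3),round(x['score'],2)) for x in r[:2]])
    if c=='top': np.save('top1.npy',P)
s=bot.state();print(s['time'],s['tcp_pos'],np.array(s['orientation']))
E
```

```text
scene board_mid [(array([ 0.52 , -0.049,  0.014]), 0.66), (array([ 0.522, -0.047, -0.001]), 0.37)]
scene shaker [(array([ 0.532, -0.068,  0.032]), 0.96)]
scene hob_side [(array([ 0.498, -0.244,  0.025]), 0.75)]
scene tray_floor [(array([0.493, 0.328, 0.002]), 0.58)]
scene mill [(array([ 0.68 , -0.013,  0.002]), 0.95)]
scene tumbler [(array([ 0.687,  0.262, -0.002]), 0.69)]
scene bottle [(array([ 0.491,  0.328, -0.001]), 0.71), (array([ 0.674,  0.065, -0.   ]), 0.62)]
scene garlic_bulb [(array([ 0.391,  0.124, -0.001]), 0.53)]
scene timer [(array([ 0.662, -0.113,  0.   ]), 0.57)]
scene ramekin [(array([ 0.405,  0.51 , -0.001]), 0.8)]
top board_mid [(array([ 0.522, -0.046,  0.013]), 0.83)]
top shaker [(array([ 0.532, -0.064,  0.032]), 0.61)]
top hob_side [(array([ 0.497, -0.241,  0.027]), 0.57)]
top tray_floor [(array([0.494, 0.331, 0.004]), 0.8)]
top mill [(array([ 0.681, -0.009,  0.003]), 0.76), (array([ 0.52 , -0.046,  0.012]), 0.35)]
top tumbler [(array([ 0.688,  0.264, -0.002]), 0.68)]
top bottle [(array([0.676, 0.066, 0.001]), 0.82)]
top garlic_bulb [(array([0.392, 0.125, 0.004]), 0.65), (array([ 0.531, -0.064,  0.036]), 0.45)]
top timer [(array([ 0.658, -0.114, -0.001]), 0.96), (array([ 0.674,  0.066, -0.003]), 0.59)]
top ramekin [(array([0.405, 0.507, 0.   ]), 0.77)]
1.1 [0.2171 0.5861 0.2226] [[-0.9377  0.3474  0.0001]
 [ 0.3474  0.9377  0.    ]
 [-0.0001  0.     -1.    ]]
```

Run:
```python
from h import *
P=np.load('top1.npy')
def rect(mask,n):
    q=P[mask][:,:2].astype(np.float32)
    r=cv2.minAreaRect(q*1000);b=cv2.boxPoints(r);print(n,len(q),r);print(b)
x,y,z=P[...,0],P[...,1],P[...,2]
ok=np.isfinite(z)&(z<0.5)
rect(ok&(abs(z-.030)<.004)&(abs(x-.52)<.12)&(abs(y+.047)<.1),'boardtop')
rect(ok&(abs(z-.018)<.004)&(abs(x-.494)<.12)&(abs(y-.331)<.1),'rim')
rect(ok&(z>.042)&(z<.06)&(y<-.2)&(abs(x-.5)<.2),'hob')
```

```text
boardtop 1279 ((543.3196411132812, -51.689300537109375), (104.604248046875, 204.81976318359375), 75.3964614868164)
[[ 431.0314  -76.4812]
 [ 629.2341 -128.1222]
 [ 655.6079  -26.8974]
 [ 457.4052   24.7436]]
rim 329 ((491.3863220214844, 340.7542724609375), (205.70542907714844, 149.63629150390625), 9.90075969696045)
[[377.201  396.7734]
 [402.9297 249.3657]
 [605.5717 284.7351]
 [579.8429 432.1429]]
hob 9929 ((518.005615234375, -525.2212524414062), (648.3213500976562, 364.07000732421875), 89.68540954589844)
[[ 334.1935 -848.3776]
 [ 698.258  -850.3766]
 [ 701.8177 -202.0649]
 [ 337.7532 -200.0659]]
```

View pics/top1.png

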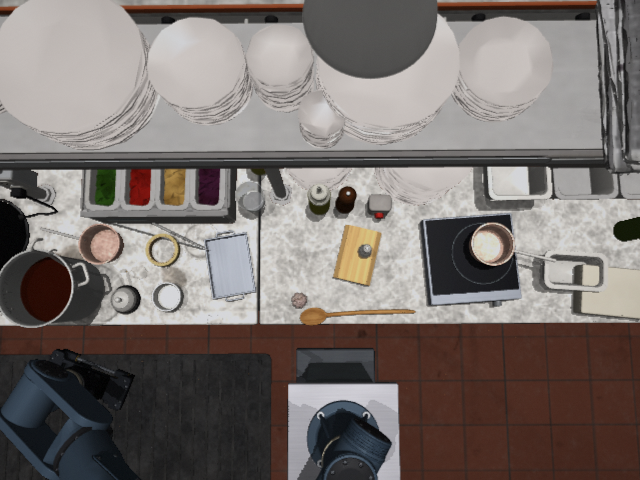

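View pics/scene1.png

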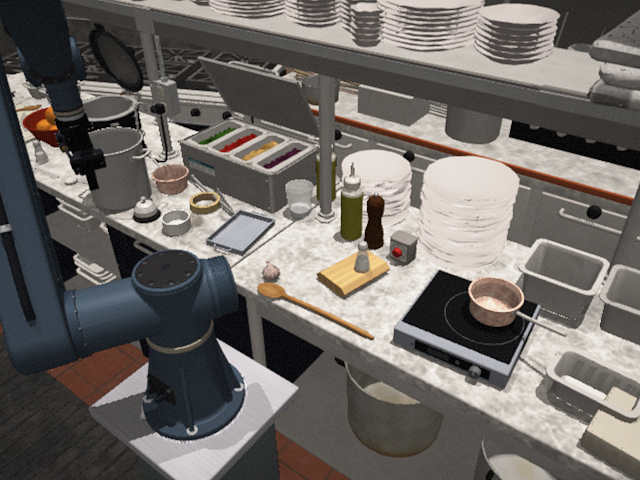

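The top view shows the board at px (358,255), yawed about -12°, with the shaker on it at (365,250). The tray is at (231,265), yawed about +10°, and the hob's +y face runs along px (421,218)-(427,306), yawed about +4°. A spoon at (355,314) and the garlic at (299,299) lie in front. I'll refine these from the masks.

```bash
cat >> h.py <<'E'
def onplane(c,mask,z):
    m=bot.camera_model(c);K=np.array(m['intrinsics']);R=cv2.Rodrigues(np.array(m['rvec'],float))[0];t=np.array(m['tvec']).ravel()
    v,u=np.nonzero(mask);r=np.stack([u,v,np.ones(len(u))])
    r=(R.T@np.linalg.inv(K)@r).T;o=-R.T@t
    return o+r*((z-o[2])/r[:,2])[:,None]
def rect(q):
    r=cv2.minAreaRect((q[:,:2]*1000).astype(np.float32));b=cv2.boxPoints(r)
    return np.round(r[0],1),np.round(r[1],1),round(r[2],1)
E
python3 - <<'E'
from h import *
snap('top')
for n,z in [('board',.02),('tray',.018),('hob',.05)]:
    r=bot.cut_out('top',n)[0]
    mk=cv2.morphologyEx(r['pixels'].astype(np.uint8),cv2.MORPH_OPEN,np.ones((7,7)))
    print(n,r['score'],rect(onplane('top',mk,z)))
    if n=='hob':
        e=[]
        for v in range(225,300,5):
            u=np.nonzero(mk[v])[0].min(); k=np.zeros_like(mk);k[v,u]=1;e.append(onplane('top',k,z)[0])
        e=np.array(e);print(np.polyfit(e[:,0],e[:,1],1),np.polyval(np.polyfit(e[:,0],e[:,1],1),.5))
E
```

```text
board 0.76 (array([522.2, -45.5]), array([111.7, 163.9]), 75.8)
tray 0.65 (array([493. , 330.3]), array([180.9, 128.7]), 9.8)
hob 0.64 (array([ 502.3, -366.6]), array([259.8, 271. ]), 2.5)
[ 0.0534 -0.2607] -0.23401359481542913
```

```bash
python3 -m jog '[{"dp":[40,-40,0],"twist":[0,0,0.1],"fingers":100},{"dp":[70,-80,0],"twist":[0,0,0.2],"fingers":100},{"dp":[100,-120,0],"twist":[0,0,0.3],"fingers":100},{"dp":[130,-160,0],"twist":[0,0,0.355],"fingers":100},{"dp":[160,-200,0],"twist":[0,0,0.355],"fingers":100},{"dp":[190,-240,0],"twist":[0,0,0.355],"fingers":100},{"dp":[220,-300,0],"twist":[0,0,0.355],"fingers":100},{"dp":[240,-340,0],"twist":[0,0,0.355],"fingers":100},{"dp":[240,-380,0],"twist":[0,0,0.355],"fingers":100},{"dp":[240,-420,0],"twist":[0,0,0.355],"fingers":100},{"dp":[240,-460,0],"twist":[0,0,0.355],"fingers":100},{"dp":[240,-500,0],"twist":[0,0,0.355],"fingers":100}]'
```

```text
time: 2.3
tcp_pos: [0.4509, 0.1551, 0.2228]
orientation: [[-1.0, -0.0, 0.001], [-0.0, 1.0, 0.0], [-0.001, 0.0, -1.0]]
contact_force: [1.4, -0.4, -0.5]
width: 0.0872
gripper_force: 0.0
```

```bash
python3 -m jog '[{"dp":[20,-40,0],"twist":[0,0,0],"fingers":100},{"dp":[40,-80,0],"twist":[0,0,0],"fingers":100},{"dp":[60,-120,0],"twist":[0,0,0],"fingers":100},{"dp":[70,-160,0],"twist":[0,0,0],"fingers":100},{"dp":[80,-200,0],"twist":[0,0,0],"fingers":100},{"dp":[80,-220,0],"twist":[0,0,0],"fingers":100},{"dp":[80,-220,0],"twist":[0,0,0],"fingers":100},{"dp":[80,-220,0],"twist":[0,0,0],"fingers":100}]'
python3 - <<'E'
from h import *
s=bot.state();im,d=snap('wrist','w1.png');P=cloud('wrist',d,s)
print(s['tcp_pos'],bot.camera_model('wrist')['tool_from_camera'])
z=P[...,2];ok=(d>0)
m=ok&(z>.09)&(z<.125)&(abs(P[...,0]-.532)<.04)&(abs(P[...,1]+.066)<.04)
print(m.sum(),P[m].mean(0),P[m].min(0),P[m].max(0))
for n in['shaker','board_mid']: print([(x['xyz'],x['score']) for x in bot.place_of('wrist',n)[:2]])
E
```

```text
time: 2.97
tcp_pos: [0.5302, -0.0645, 0.2224]
orientation: [[-1.0, 0.003, -0.0], [0.003, 1.0, 0.0], [0.0, 0.0, -1.0]]
contact_force: [-0.7, 0.7, 0.2]
width: 0.0868
gripper_force: 0.0
[ 0.5302 -0.0645  0.2224] [[-0.001  -0.9538 -0.3003  0.0821]
 [ 1.     -0.0011  0.     -0.0018]
 [-0.0004 -0.3003  0.9538 -0.1615]
 [ 0.      0.      0.      1.    ]]
752 [ 0.529  -0.0685  0.1091] [ 0.5191 -0.0812  0.0902] [ 0.5426 -0.0558  0.116 ]
[([0.5362, -0.068, 0.0268], 0.59)]
[([0.526, -0.0468, 0.0129], 0.57)]
```

View pics/w1.png

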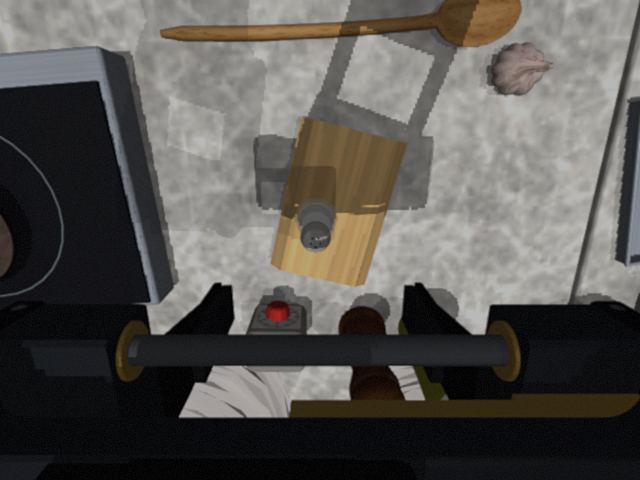

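Shaker is at about (0.533,-0.068), and the fingertips taper to a point. I'll grasp it with TCP z=0.058.

```bash
python3 -m jog '[{"dp":[3,-4,-40],"twist":[0,0,0],"fingers":100},{"dp":[3,-4,-80],"twist":[0,0,0],"fingers":100},{"dp":[3,-4,-120],"twist":[0,0,0],"fingers":100},{"dp":[3,-4,-150],"twist":[0,0,0],"fingers":100},{"dp":[3,-4,-164],"twist":[0,0,0],"fingers":100},{"dp":[3,-4,-164],"twist":[0,0,0],"fingers":0},{"dp":[3,-4,-164],"twist":[0,0,0],"fingers":0},{"dp":[3,-4,-164],"twist":[0,0,0],"fingers":0},{"dp":[3,-4,-164],"twist":[0,0,0],"fingers":0},{"dp":[3,-4,-164],"twist":[0,0,0],"fingers":0},{"dp":[3,-4,-164],"twist":[0,0,0],"fingers":0},{"dp":[3,-4,-164],"twist":[0,0,0],"fingers":0}]'
```

```text
time: 4.12
tcp_pos: [0.5335, -0.0671, 0.0595]
orientation: [[-1.0, -0.0, 0.002], [-0.0, 1.0, -0.001], [-0.002, -0.001, -1.0]]
contact_force: [0.1, -0.4, -0.3]
width: 0.048
gripper_force: 0.0
```

```bash
python3 -m jog '[{"dp":[0,0,0],"twist":[0,0,0],"fingers":0},{"dp":[0,0,0],"twist":[0,0,0],"fingers":0},{"dp":[0,0,0],"twist":[0,0,0],"fingers":0},{"dp":[0,0,25],"twist":[0,0,0],"fingers":0},{"dp":[0,0,50],"twist":[0,0,0],"fingers":0},{"dp":[10,30,50],"twist":[0,0,0],"fingers":0},{"dp":[20,60,50],"twist":[0,0,0],"fingers":0},{"dp":[30,100,50],"twist":[0,0,0],"fingers":0},{"dp":[40,140,50],"twist":[0,0,0],"fingers":0},{"dp":[50,175,50],"twist":[0,0,0],"fingers":0},{"dp":[58,200,50],"twist":[0,0,0],"fingers":0},{"dp":[58,200,50],"twist":[0,0,0],"fingers":0}]'
```

```text
time: 5.12
tcp_pos: [0.5923, 0.1382, 0.1084]
orientation: [[-1.0, -0.005, 0.002], [-0.005, 1.0, 0.002], [-0.002, 0.002, -1.0]]
contact_force: [0.1, -0.4, -1.6]
width: 0.033
gripper_force: 29.5
```

Run:
```python
from h import *
im,d=snap('scene');
s=bot.cut_out('scene','shaker');print([(x['score'],x['pixels'].sum()) for x in s])
print([(x['xyz'],x['score']) for x in bot.place_of('scene','shaker')])
v,u=np.nonzero(s[0]['pixels']);cu,cv_=int(u.mean()),int(v.mean());print(cu,cv_)
cr=im[max(0,cv_-70):cv_+60,max(0,cu-80):cu+80]
cv2.imwrite('pics/c1.png',cv2.resize(cr,None,fx=4,fy=4)[:,:,::-1])
P=cloud('scene',d);q=P[s[0]['pixels']&(d>0)];print(np.percentile(q,[5,50,95],axis=0))
```

```text
[(0.74, np.int64(293)), (0.57, np.int64(1864)), (0.29, np.int64(808))]
[([0.5867, 0.1358, 0.0827], 0.85)]
311 209
[[0.5714 0.1175 0.0817]
 [0.5799 0.1306 0.1094]
 [0.595  0.1492 0.1557]]
```

View pics/c1.png

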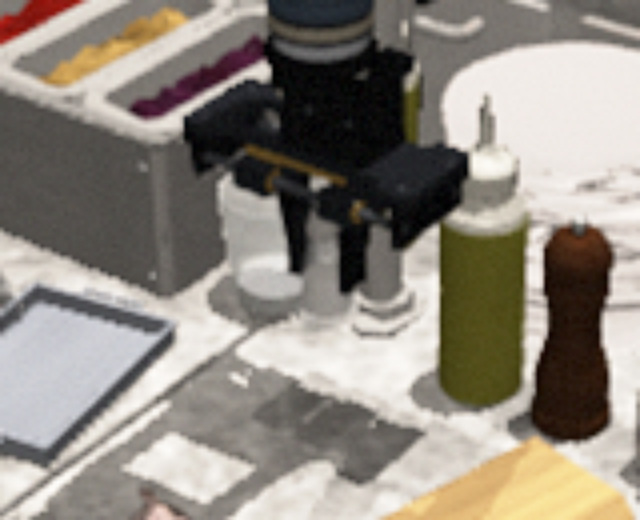

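The shaker is held upright between the fingers, with its base about 79 mm up. I'll lower it now.

```bash
python3 -m jog '[{"dp":[0,-4,-30],"twist":[0,0,0],"fingers":0},{"dp":[0,-4,-55],"twist":[0,0,0],"fingers":0},{"dp":[0,-4,-70],"twist":[0,0,0],"fingers":0},{"dp":[0,-4,-75],"twist":[0,0,0],"fingers":0},{"dp":[0,-4,-77],"twist":[0,0,0],"fingers":0},{"dp":[0,-4,-78],"twist":[0,0,0],"fingers":0},{"dp":[0,-4,-79],"twist":[0,0,0],"fingers":0}]'
```

```text
time: 5.85
tcp_pos: [0.5919, 0.1285, 0.0305]
orientation: [[-1.0, 0.001, 0.002], [0.001, 1.0, 0.0], [-0.002, 0.0, -1.0]]
contact_force: [0.4, -0.6, -1.3]
width: 0.0333
gripper_force: 29.5
```

```bash
python3 -m jog '[{"dp":[0,0,-1],"twist":[0,0,0],"fingers":0},{"dp":[0,0,-1.5],"twist":[0,0,0],"fingers":0},{"dp":[0,0,-1.5],"twist":[0,0,0],"fingers":0}]'
```

```text
time: 6.1
tcp_pos: [0.5916, 0.1291, 0.0288]
orientation: [[-1.0, -0.0, 0.002], [-0.0, 1.0, -0.0], [-0.002, -0.0, -1.0]]
contact_force: [-0.1, -0.0, -1.0]
width: 0.0333
gripper_force: 29.5
```

```bash
python3 -m jog '[{"dp":[0,0,-1],"twist":[0,0,0],"fingers":0},{"dp":[0,0,-2],"twist":[0,0,0],"fingers":0},{"dp":[0,0,-2],"twist":[0,0,0],"fingers":0}]'
```

```text
time: 6.35
tcp_pos: [0.5917, 0.1291, 0.0286]
orientation: [[-1.0, -0.001, 0.002], [-0.001, 1.0, -0.0], [-0.002, -0.0, -1.0]]
contact_force: [-3.8, -0.6, 12.6]
width: 0.0332
gripper_force: 30.6
```

```bash
python3 -m jog '[{"dp":[0,0,1.5],"twist":[0,0,0],"fingers":0},{"dp":[0,0,1.5],"twist":[0,0,0],"fingers":100},{"dp":[0,0,1.5],"twist":[0,0,0],"fingers":100},{"dp":[0,0,1.5],"twist":[0,0,0],"fingers":100},{"dp":[0,0,1.5],"twist":[0,0,0],"fingers":100},{"dp":[0,0,1.5],"twist":[0,0,0],"fingers":100},{"dp":[0,0,1.5],"twist":[0,0,0],"fingers":100},{"dp":[0,0,30],"twist":[0,0,0],"fingers":100},{"dp":[0,0,70],"twist":[0,0,0],"fingers":100},{"dp":[0,0,110],"twist":[0,0,0],"fingers":100},{"dp":[-10,0,130],"twist":[0,0,0],"fingers":100},{"dp":[-30,-30,130],"twist":[0,0,0],"fingers":100}]'
```

```text
time: 7.35
tcp_pos: [0.5672, 0.1023, 0.1618]
orientation: [[-1.0, -0.004, 0.016], [-0.004, 1.0, 0.002], [-0.016, 0.002, -1.0]]
contact_force: [1.9, -0.5, -0.8]
width: 0.0859
gripper_force: 0.0
```

Run:
```python
from h import *
snap('scene')
print([(x['xyz'],x['score']) for x in bot.place_of('scene','shaker')])
s=bot.state();im,d=snap('wrist')
P=cloud('wrist',d,s);z=P[...,2]
m=(d>0)&(z>.026)&(z<.036)&(abs(P[...,0]-.52)<.11)&(abs(P[...,1]+.05)<.09)
print(s['tcp_pos'],'board',m.sum(),P[m].mean(0),rect(P[m]))
m=(d>0)&(z>.046)&(z<.056)&(P[...,1]<-.2)
if m.sum(): 
    q=P[m]; e=[]
    for x in np.arange(.40,.6,.02):
        k=abs(q[:,0]-x)<.01
        if k.sum()>20: e.append((x,np.percentile(q[k,1],99)))
    print(np.array(e))
```

```text
[([0.5895, 0.1286, 0.0016], 0.82)]
[0.5582 0.0971 0.1571] board 20825 [ 0.5169 -0.0457  0.0291] (array([523.4, -46.9]), array([ 94.3, 160.5]), 76.2)
```

```bash
python3 -c "
from h import *
s=bot.state();print(np.array(s['joint_positions']),s['time'])"
python3 -m jog '[{"dp":[-35,-42,0],"twist":[0,0,-0.12],"fingers":100},{"dp":[-35,-42,0],"twist":[0,0,-0.24],"fingers":100},{"dp":[-35,-42,0],"twist":[0,0,-0.36],"fingers":100}]'
python3 -c "
from h import *
s=bot.state();print(np.array(s['joint_positions']),s['time'])"
```

```text
[-0.0231  0.5374  1.641  -0.0003  0.9642 -1.5921] 7.5
time: 7.75
tcp_pos: [0.5234, 0.0558, 0.1551]
orientation: [[-0.933, 0.359, -0.005], [0.359, 0.933, -0.0], [0.004, -0.002, -1.0]]
contact_force: [0.7, 0.4, -0.5]
width: 0.087
gripper_force: 0.0
[-0.106   0.4929  1.7434 -0.0007  0.9097 -1.3087] 7.75
```

```bash
python3 -m jog '[{"dp":[0,0,0],"twist":[0,0,-0.12],"fingers":100},{"dp":[0,0,0],"twist":[0,0,-0.24],"fingers":100},{"dp":[0,0,0],"twist":[0,0,-0.36],"fingers":100},{"dp":[0,0,0],"twist":[0,0,-0.48],"fingers":100},{"dp":[0,0,0],"twist":[0,0,-0.60],"fingers":100},{"dp":[0,0,0],"twist":[0,0,-0.72],"fingers":100},{"dp":[0,0,-20],"twist":[0,0,-0.84],"fingers":100},{"dp":[0,0,-40],"twist":[0,0,-0.96],"fingers":100},{"dp":[0,0,-70],"twist":[0,0,-1.08],"fingers":100},{"dp":[0,0,-105],"twist":[0,0,-1.15],"fingers":100},{"dp":[0,0,-135],"twist":[0,0,-1.15],"fingers":100},{"dp":[0,0,-145],"twist":[0,0,-1.15],"fingers":100}]'
```

```text
time: 8.75
tcp_pos: [0.5237, 0.0576, 0.0068]
orientation: [[-0.061, 0.998, -0.007], [0.998, 0.061, 0.001], [0.001, -0.007, -1.0]]
contact_force: [-0.8, -0.1, 0.9]
width: 0.087
gripper_force: 0.0
```

```bash
python3 -m jog '[{"dp":[0,-20,3],"twist":[0,0,0],"fingers":100},{"dp":[-1,-32,3],"twist":[0,0,0],"fingers":100},{"dp":[-2,-42,3],"twist":[0,0,0],"fingers":100},{"dp":[-3,-52,3],"twist":[0,0,0],"fingers":100},{"dp":[-4,-62,3],"twist":[0,0,0],"fingers":100},{"dp":[-5,-72,3],"twist":[0,0,0],"fingers":100},{"dp":[-6,-82,3],"twist":[0,0,0],"fingers":100},{"dp":[-7,-92,3],"twist":[0,0,0],"fingers":100},{"dp":[-8,-102,3],"twist":[0,0,0],"fingers":100},{"dp":[-9,-112,3],"twist":[0,0,0],"fingers":100},{"dp":[-10,-122,3],"twist":[0,0,0],"fingers":100},{"dp":[-11,-132,3],"twist":[0,0,0],"fingers":100}]'
python3 - <<'E'
from h import *
s=bot.state();im,d=snap('top','t2.png');print(s['tcp_pos'])
r=bot.cut_out('top','board')[0];print(r['score'],rect(onplane('top',r['pixels'],.03)))
print([(x['xyz'],x['score']) for x in bot.place_of('top','board_mid')[:2]])
cv2.imwrite('pics/t2c.png',cv2.resize(im[170:340,280:560],None,fx=2.8,fy=2.8)[:,:,::-1])
E
```

```text
time: 9.75
tcp_pos: [0.515, -0.0758, 0.0142]
orientation: [[-0.061, 0.998, 0.0], [0.998, 0.061, 0.0], [0.0, 0.0, -1.0]]
contact_force: [0.7, 4.7, 2.9]
width: 0.0872
gripper_force: 1.9
[ 0.515  -0.0758  0.0142]
0.74 (array([403.8, 506.7]), array([81.2, 87.2]), 1.6)
[]
```

View pics/t2c.png

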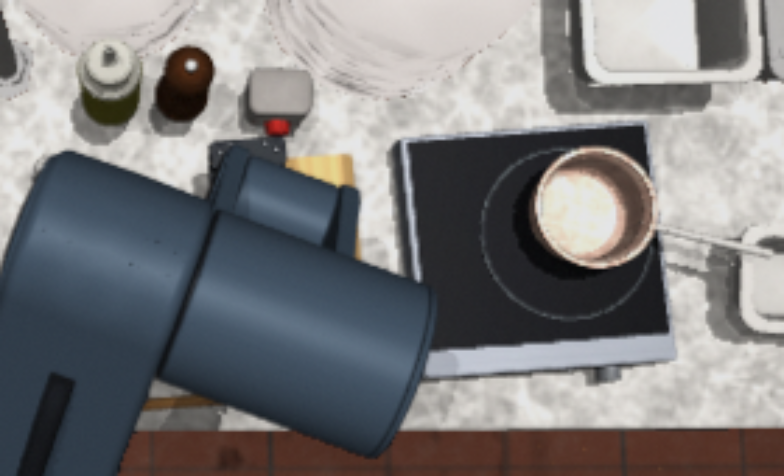

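The board is squared up with the fingers. Its far end is at crop px (320,155), still about 45 mm short of the hob face at (405,200), and clear of the timer at (280,95). I'll keep pushing and watch the force.

```bash
python3 -m jog '[{"dp":[-1,-8,-2],"twist":[0,0,0],"fingers":100},{"dp":[-2,-16,-3],"twist":[0,0,0],"fingers":100},{"dp":[-2,-24,-3],"twist":[0,0,0],"fingers":100},{"dp":[-2,-31,-3],"twist":[0,0,0],"fingers":100},{"dp":[-2,-35,-3],"twist":[0,0,0],"fingers":100},{"dp":[-2,-38,-3],"twist":[0,0,0],"fingers":100},{"dp":[-2,-40,-3],"twist":[0,0,0],"fingers":100}]'
```

```text
time: 10.48
tcp_pos: [0.5129, -0.1155, 0.0108]
orientation: [[-0.06, 0.998, -0.0], [0.998, 0.06, 0.0], [0.0, -0.0, -1.0]]
contact_force: [-0.8, 1.5, -1.3]
width: 0.0869
gripper_force: 0.7
```

```bash
python3 -m jog '[{"dp":[0,-2,0],"twist":[0,0,0],"fingers":100},{"dp":[0,-4,0],"twist":[0,0,0],"fingers":100},{"dp":[0,-6,0],"twist":[0,0,0],"fingers":100}]'
python3 -m jog '[{"dp":[0,-2,0],"twist":[0,0,0],"fingers":100},{"dp":[0,-4,0],"twist":[0,0,0],"fingers":100}]'
```

```text
time: 10.73
tcp_pos: [0.5127, -0.1208, 0.011]
orientation: [[-0.061, 0.998, -0.001], [0.998, 0.061, 0.0], [0.0, -0.001, -1.0]]
contact_force: [-0.9, 4.7, -0.7]
width: 0.0871
gripper_force: 2.9
time: 10.9
tcp_pos: [0.5118, -0.1217, 0.011]
orientation: [[-0.062, 0.998, -0.003], [0.998, 0.062, 0.005], [0.005, -0.002, -1.0]]
contact_force: [4.9, 19.8, 2.5]
width: 0.0872
gripper_force: 9.9
```

The board is against the hob (19.8 N at y=-0.122). I'll retreat, yaw back and look from the wrist.

```bash
python3 -m jog '[{"dp":[0,15,0],"twist":[0,0,0],"fingers":100},{"dp":[0,15,40],"twist":[0,0,0.10],"fingers":100},{"dp":[0,15,80],"twist":[0,0,0.22],"fingers":100},{"dp":[0,10,120],"twist":[0,0,0.34],"fingers":100},{"dp":[0,0,160],"twist":[0,0,0.46],"fingers":100},{"dp":[0,-10,160],"twist":[0,0,0.58],"fingers":100},{"dp":[0,-22,160],"twist":[0,0,0.7],"fingers":100},{"dp":[0,-22,160],"twist":[0,0,0.82],"fingers":100},{"dp":[0,-22,160],"twist":[0,0,0.94],"fingers":100},{"dp":[0,-22,160],"twist":[0,0,1.06],"fingers":100},{"dp":[0,-22,160],"twist":[0,0,1.18],"fingers":100},{"dp":[0,-22,160],"twist":[0,0,1.30],"fingers":100}]'
python3 -m jog '[{"dp":[0,0,0],"twist":[0,0,0.12],"fingers":100},{"dp":[0,0,0],"twist":[0,0,0.24],"fingers":100},{"dp":[0,0,0],"twist":[0,0,0.27],"fingers":100},{"dp":[0,0,0],"twist":[0,0,0.27],"fingers":100}]'
python3 - <<'E'
from h import *
s=bot.state();im,d=snap('wrist','w2.png')
P=cloud('wrist',d,s);z=P[...,2]
m=(d>0)&(z>.026)&(z<.036)&(abs(P[...,0]-.52)<.11)&(P[...,1]<-.11)&(P[...,1]>-.26)
print(s['tcp_pos'],'board',m.sum(),rect(P[m]))
m=(d>0)&(z>.045)&(z<.058)&(P[...,1]<-.2);q=P[m]
for x in np.arange(.40,.6,.03):
    k=abs(q[:,0]-x)<.008
    if k.sum()>20: print(x,np.percentile(q[k,1],99.5))
E
```

```text
time: 11.9
tcp_pos: [0.5132, -0.1475, 0.1714]
orientation: [[-0.979, 0.202, 0.001], [0.202, 0.979, -0.001], [-0.001, -0.001, -1.0]]
contact_force: [0.1, -0.9, -0.1]
width: 0.0875
gripper_force: 0.0
time: 12.23
tcp_pos: [0.5132, -0.1473, 0.1713]
orientation: [[-0.998, -0.061, 0.001], [-0.061, 0.998, -0.001], [-0.001, -0.001, -1.0]]
contact_force: [0.5, -0.0, -0.1]
width: 0.0868
gripper_force: 0.0
[ 0.5132 -0.1473  0.1713] board 17401 (array([ 506.5, -193.9]), array([200. , 103.2]), 3.8)
0.4 -0.25306349594806543
0.43000000000000005 -0.25103214215311753
0.4600000000000001 -0.24936442310050855
0.4900000000000001 -0.24712481712649192
0.5200000000000001 -0.24523289367882525
0.5500000000000002 -0.24312630305364802
0.5800000000000002 -0.24780710101743042
```

View pics/w2.png

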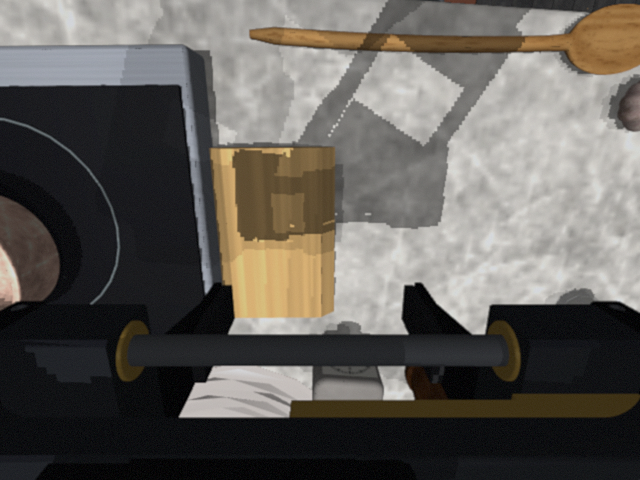

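The board lies flush along the hob's +y face (left edge px (212,150)-(232,310)) and its far end (row 317) is clear of the timer. Next I tilt and go under the bevel.

```bash
python3 - <<'E'
from h import *
s=bot.state();im,d=snap('wrist')
P=cloud('wrist',d,s)
for u,v in[(270,152),(280,312),(332,200),(325,300)]: print(u,v,P[v,u])
E
python3 -m jog '[{"dp":[-2,0,-10],"twist":[-0.12,-0.007,0],"fingers":100},{"dp":[-2,4,-20],"twist":[-0.24,-0.015,0],"fingers":100},{"dp":[-2,4,-40],"twist":[-0.36,-0.023,0],"fingers":100},{"dp":[-2,4,-60],"twist":[-0.48,-0.03,0],"fingers":100},{"dp":[-2,4,-80],"twist":[-0.60,-0.037,0],"fingers":100},{"dp":[-2,7,-95],"twist":[-0.70,-0.044,0],"fingers":100},{"dp":[-2,7,-95],"twist":[-0.70,-0.044,0],"fingers":100}]'
```

```text
270 152 [ 0.4491 -0.1931  0.0303]
280 312 [ 0.5993 -0.1809  0.0295]
332 200 [ 0.4887 -0.1377  0.0194]
325 300 [ 0.5862 -0.1379  0.025 ]
time: 12.92
tcp_pos: [0.51, -0.1411, 0.0779]
orientation: [[-0.999, -0.045, 0.028], [-0.053, 0.797, -0.602], [0.005, -0.603, -0.798]]
contact_force: [-1.3, 0.6, 0.1]
width: 0.0871
gripper_force: 0.0
```

```bash
python3 -m jog '[{"dp":[10,0,-20],"twist":[0,0,0],"fingers":100},{"dp":[10,0,-36],"twist":[0,0,0],"fingers":100},{"dp":[10,0,-40],"twist":[0,0,0],"fingers":100},{"dp":[10,0,-43],"twist":[0,0,0],"fingers":100},{"dp":[10,0,-43],"twist":[0,0,0],"fingers":100}]'
```

```text
time: 13.33
tcp_pos: [0.5191, -0.1413, 0.0355]
orientation: [[-0.999, -0.047, 0.025], [-0.053, 0.799, -0.599], [0.008, -0.6, -0.8]]
contact_force: [-0.2, 1.0, 0.3]
width: 0.087
gripper_force: 0.0
```

```bash
python3 -m jog '[{"dp":[0,0,-2],"twist":[0,0,0],"fingers":100},{"dp":[0,0,-4],"twist":[0,0,0],"fingers":100},{"dp":[0,0,-4],"twist":[0,0,0],"fingers":100}]'
```

```text
time: 13.58
tcp_pos: [0.5195, -0.1413, 0.0322]
orientation: [[-0.999, -0.046, 0.027], [-0.053, 0.799, -0.6], [0.006, -0.6, -0.8]]
contact_force: [-0.0, 0.6, 0.1]
width: 0.0872
gripper_force: 0.0
```

```bash
python3 -m jog '[{"dp":[0,-5,-2],"twist":[0,0,0],"fingers":100},{"dp":[0,-12,-2],"twist":[0,0,0],"fingers":100},{"dp":[0,-20,-2],"twist":[0,0,0],"fingers":100},{"dp":[0,-25,-2],"twist":[0,0,0],"fingers":100},{"dp":[0,-28,-2],"twist":[0,0,0],"fingers":100},{"dp":[0,-30,-2],"twist":[0,0,0],"fingers":100}]'
```

```text
time: 14.08
tcp_pos: [0.5202, -0.1711, 0.0307]
orientation: [[-0.999, -0.046, 0.029], [-0.054, 0.799, -0.599], [0.005, -0.6, -0.8]]
contact_force: [0.7, 5.2, 7.1]
width: 0.0872
gripper_force: 3.5
```

```bash
python3 -m jog '[{"dp":[0,-2,3],"twist":[0,0,0],"fingers":100},{"dp":[0,-3,7],"twist":[0,0,0],"fingers":100},{"dp":[0,-5,12],"twist":[0,0,0],"fingers":100},{"dp":[0,-8,17],"twist":[0,0,0],"fingers":100}]'
python3 - <<'E'
from h import *
im,d=snap('scene');P=cloud('scene',d)
m=(d>0)&(P[...,0]>.44)&(P[...,0]<.6)&(P[...,1]>-.235)&(P[...,1]<-.11)&(P[...,2]>.01)
v,u=np.nonzero(m);print(u.mean(),v.mean())
cr=im[220:360,300:480];cv2.imwrite('pics/c3.png',cv2.resize(cr,None,fx=4,fy=4)[:,:,::-1])
E
```

```text
time: 14.42
tcp_pos: [0.52, -0.1732, 0.0437]
orientation: [[-0.998, -0.047, 0.032], [-0.057, 0.807, -0.587], [0.001, -0.588, -0.809]]
contact_force: [0.1, 28.4, -0.0]
width: 0.0868
gripper_force: 11.4
393.64591777649105 269.54053271569194
```

View pics/c3.png

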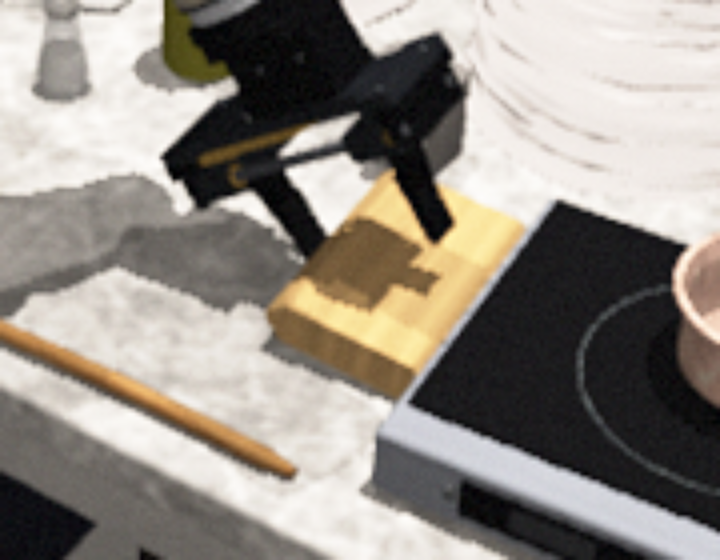

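```bash
cat >> h.py <<'E'
def bcs(xs=((.45,.49),(.56,.6)),c='scene'):
    im,d=snap(c);P=cloud(c,d)
    for a,b in xs:
        m=(d>0)&(P[...,0]>a)&(P[...,0]<b)&(P[...,1]>-.25)&(P[...,1]<-.11)&(P[...,2]>.012)&(P[...,2]<.16)
        q=P[m]
        for y in np.arange(-.25,-.11,.015):
            k=abs(q[:,1]-y)<.0075
            if k.sum()>2: print(a,round(y,3),k.sum(),np.percentile(q[k,2],[10,50,90]))
E
python3 -c "
from h import *
bcs()"
```

```text
0.45 -0.25 11 [0.0457 0.0464 0.047 ]
0.45 -0.235 74 [0.0253 0.0306 0.0337]
0.45 -0.22 76 [0.0307 0.0336 0.0357]
0.45 -0.205 88 [0.0327 0.0356 0.1525]
0.45 -0.19 101 [0.0351 0.0385 0.1545]
0.45 -0.175 120 [0.037  0.0414 0.1544]
0.45 -0.16 96 [0.038  0.0418 0.1482]
0.45 -0.145 57 [0.0339 0.04   0.1277]
0.45 -0.13 20 [0.1022 0.1167 0.1488]
0.45 -0.115 25 [0.1035 0.112  0.1516]
0.56 -0.25 26 [0.0467 0.051  0.0544]
0.56 -0.235 29 [0.0261 0.031  0.0484]
0.56 -0.22 61 [0.0298 0.0327 0.0352]
0.56 -0.205 62 [0.031  0.0343 0.0371]
0.56 -0.19 33 [0.0339 0.0365 0.0387]
0.56 -0.175 14 [0.0353 0.0387 0.0408]
0.56 -0.16 23 [0.0373 0.0404 0.0422]
0.56 -0.145 32 [0.0384 0.0407 0.0433]
0.56 -0.13 18 [0.0329 0.0345 0.0364]
```

```bash
python3 -m jog '[{"dp":[0,1,5],"twist":[0,0,0],"fingers":100},{"dp":[0,0,10],"twist":[0,0,0],"fingers":100},{"dp":[0,-3,15],"twist":[0,0,0],"fingers":100},{"dp":[0,-6,20],"twist":[0,0,0],"fingers":100}]'
python3 -c "
from h import *
bcs(((.45,.49),))"
```

```text
time: 14.85
tcp_pos: [0.5198, -0.1765, 0.063]
orientation: [[-0.998, -0.047, 0.034], [-0.058, 0.81, -0.584], [-0.001, -0.585, -0.811]]
contact_force: [0.4, 37.0, 5.3]
width: 0.0871
gripper_force: 14.7
0.45 -0.25 16 [0.0451 0.0465 0.0487]
0.45 -0.235 80 [0.0287 0.0342 0.0381]
0.45 -0.22 90 [0.0351 0.0391 0.0432]
0.45 -0.205 82 [0.0409 0.0441 0.0468]
0.45 -0.19 76 [0.0458 0.0485 0.0515]
0.45 -0.175 94 [0.0503 0.0535 0.1556]
0.45 -0.16 82 [0.0554 0.0578 0.1538]
0.45 -0.145 54 [0.0508 0.0554 0.1457]
0.45 -0.13 20 [0.1258 0.133  0.142 ]
0.45 -0.115 24 [0.1197 0.1255 0.1555]
```

```bash
python3 -m jog '[{"dp":[0,3,-3],"twist":[0,0,0],"fingers":100},{"dp":[0,2,-8],"twist":[0,0,0],"fingers":100},{"dp":[0,0,-13],"twist":[0,0,0],"fingers":100},{"dp":[0,-2,-14],"twist":[0,0,0],"fingers":100}]'
python3 -c "
from h import *
bcs(((.45,.49),))"
```

```text
time: 15.23
tcp_pos: [0.5186, -0.1779, 0.0479]
orientation: [[-0.998, -0.049, 0.032], [-0.059, 0.81, -0.583], [0.002, -0.584, -0.812]]
contact_force: [-1.7, 33.9, 1.2]
width: 0.0874
gripper_force: 13.6
0.45 -0.25 12 [0.0459 0.0476 0.0482]
0.45 -0.235 78 [0.027  0.0316 0.0353]
0.45 -0.22 78 [0.0329 0.036  0.0394]
0.45 -0.205 93 [0.0346 0.0389 0.1543]
0.45 -0.19 100 [0.039  0.0431 0.155 ]
0.45 -0.175 111 [0.0431 0.0465 0.1543]
0.45 -0.16 89 [0.0457 0.0491 0.1397]
0.45 -0.145 66 [0.0417 0.0477 0.1306]
0.45 -0.13 29 [0.1116 0.1188 0.1471]
0.45 -0.115 37 [0.1045 0.1354 0.1529]
```

```bash
python3 -m jog '[{"dp":[0,3,-3],"twist":[0,0,0],"fingers":100},{"dp":[0,0,-6],"twist":[0,0,0],"fingers":100},{"dp":[0,-4,-7],"twist":[0,0,0],"fingers":100},{"dp":[0,-5,-4],"twist":[0,0,0],"fingers":100},{"dp":[0,-6,2],"twist":[0,0,0],"fingers":100},{"dp":[0,-6,8],"twist":[0,0,0],"fingers":100}]'
python3 -c "
from h import *
bcs(((.45,.49),))"
```

```text
time: 15.78
tcp_pos: [0.5177, -0.1868, 0.0578]
orientation: [[-0.998, -0.052, 0.028], [-0.059, 0.805, -0.591], [0.008, -0.591, -0.806]]
contact_force: [-1.6, 7.1, -0.2]
width: 0.0868
gripper_force: 3.1
0.45 -0.25 12 [0.0462 0.0476 0.0496]
0.45 -0.235 83 [0.0307 0.0354 0.0388]
0.45 -0.22 92 [0.0364 0.0419 0.0467]
0.45 -0.205 89 [0.0446 0.0484 0.0528]
0.45 -0.19 91 [0.0524 0.0556 0.1538]
0.45 -0.175 100 [0.058  0.0623 0.1506]
0.45 -0.16 86 [0.0636 0.0659 0.1433]
0.45 -0.145 51 [0.06   0.0637 0.1357]
0.45 -0.13 41 [0.1159 0.1268 0.1571]
0.45 -0.115 44 [0.1067 0.1341 0.1543]
```

```bash
python3 -m jog '[{"dp":[0,-4,5],"twist":[0,0,0],"fingers":100},{"dp":[0,-9,9],"twist":[0,0,0],"fingers":100},{"dp":[0,-14,13],"twist":[0,0,0],"fingers":100},{"dp":[0,-20,16],"twist":[0,0,0],"fingers":100},{"dp":[0,-26,18],"twist":[0,0,0],"fingers":100}]'
python3 -c "
from h import *
bcs(((.45,.49),))"
```

```text
time: 16.25
tcp_pos: [0.5193, -0.2196, 0.0789]
orientation: [[-0.999, -0.046, 0.026], [-0.053, 0.799, -0.599], [0.007, -0.599, -0.8]]
contact_force: [0.1, 4.1, 0.9]
width: 0.0872
gripper_force: 1.7
0.45 -0.25 11 [0.0455 0.0469 0.0494]
0.45 -0.235 104 [0.0302 0.0387 0.0473]
0.45 -0.22 133 [0.046  0.0596 0.0691]
0.45 -0.205 121 [0.0709 0.0807 0.0907]
0.45 -0.19 87 [0.0908 0.0932 0.0969]
0.45 -0.175 36 [0.0926 0.1463 0.1557]
0.45 -0.16 20 [0.1338 0.1395 0.1431]
0.45 -0.145 33 [0.113  0.1288 0.1566]
0.45 -0.13 81 [0.1061 0.1195 0.1415]
0.45 -0.115 60 [0.0938 0.1124 0.1347]
```

The board is now at about 54°, parallel to the fingers and lying between them. I'll slide a little deeper, then close while shifting so the lower finger stays on the groove face.

```bash
python3 -m jog '[{"dp":[0,-4,-5],"twist":[0,0,0],"fingers":100},{"dp":[0,-7,-10],"twist":[0,0,0],"fingers":100},{"dp":[0,-6,-11],"twist":[0,0,0],"fingers":0},{"dp":[0,-4,-12],"twist":[0,0,0],"fingers":0},{"dp":[0,-1,-14],"twist":[0,0,0],"fingers":0},{"dp":[0,1,-16],"twist":[0,0,0],"fingers":0},{"dp":[0,4,-18],"twist":[0,0,0],"fingers":0},{"dp":[0,6,-20],"twist":[0,0,0],"fingers":0},{"dp":[0,8,-21],"twist":[0,0,0],"fingers":0},{"dp":[0,10,-23],"twist":[0,0,0],"fingers":0},{"dp":[0,12,-24],"twist":[0,0,0],"fingers":0}]'
python3 -c "
from h import *
bcs(((.45,.49),))"
```

```text
time: 17.22
tcp_pos: [0.5188, -0.2057, 0.0539]
orientation: [[-0.999, -0.048, 0.026], [-0.054, 0.8, -0.598], [0.008, -0.598, -0.801]]
contact_force: [-1.8, 5.7, -0.3]
width: 0.0349
gripper_force: 2.3
0.45 -0.25 12 [0.0449 0.0479 0.0493]
0.45 -0.235 109 [0.0305 0.039  0.0478]
0.45 -0.22 136 [0.0455 0.0593 0.0699]
0.45 -0.205 146 [0.0739 0.0851 0.1501]
0.45 -0.19 137 [0.0918 0.0962 0.1542]
0.45 -0.175 48 [0.0924 0.1338 0.1475]
0.45 -0.16 20 [0.1202 0.1262 0.1351]
0.45 -0.145 56 [0.1018 0.1136 0.1507]
0.45 -0.13 83 [0.0943 0.1097 0.148 ]
0.45 -0.115 43 [0.0878 0.1037 0.1502]
```

```bash
python3 -m jog '[{"dp":[0,0,0],"twist":[0,0,0],"fingers":0},{"dp":[0,0,0],"twist":[0,0,0],"fingers":0},{"dp":[0,0,0],"twist":[0,0,0],"fingers":0},{"dp":[0,1,5],"twist":[0.11,0.006,0],"fingers":0},{"dp":[0,0,9],"twist":[0.22,0.012,0],"fingers":0},{"dp":[0,-2,12],"twist":[0.33,0.018,0],"fingers":0},{"dp":[0,-6,13],"twist":[0.44,0.026,0],"fingers":0},{"dp":[0,-10,14],"twist":[0.54,0.033,0],"fingers":0},{"dp":[0,-15,14],"twist":[0.64,0.040,0],"fingers":0},{"dp":[0,-15,14],"twist":[0.64,0.040,0],"fingers":0}]'
python3 -c "
from h import *
im,d=snap('scene');cv2.imwrite('pics/c4.png',cv2.resize(im[200:360,290:490],None,fx=4,fy=3.7)[:,:,::-1])"
```

```text
time: 18.1
tcp_pos: [0.5187, -0.2216, 0.0687]
orientation: [[-0.998, -0.06, -0.014], [-0.06, 0.997, -0.048], [0.017, -0.047, -0.999]]
contact_force: [-0.9, -1.0, -4.8]
width: 0.0301
gripper_force: 29.8
```

View pics/c4.png

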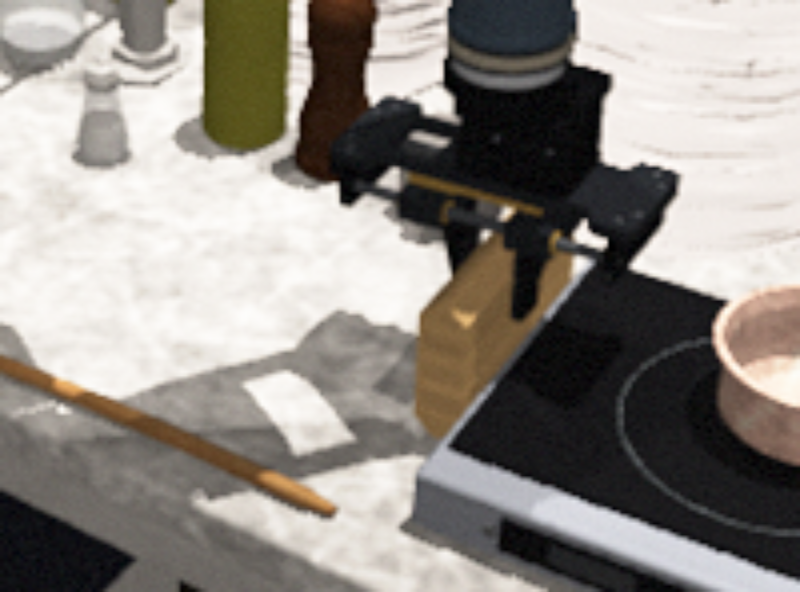

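The board stands on its long edge at the hob (crop px 490,340), held flush in the gripper at 30.1 mm. The shaker is upright at (103,115). I'll touch it down before carrying.

```bash
python3 -m jog '[{"dp":[0,-2,-2],"twist":[0,0,0],"fingers":0},{"dp":[0,-3,-3],"twist":[0.04,0,0],"fingers":0},{"dp":[0,-4,-4],"twist":[0.045,0,0],"fingers":0},{"dp":[0,-4,-4],"twist":[0.045,0,0],"fingers":0}]'
```

```text
time: 18.48
tcp_pos: [0.518, -0.2259, 0.0634]
orientation: [[-0.998, -0.058, -0.016], [-0.058, 0.998, -0.01], [0.017, -0.009, -1.0]]
contact_force: [-0.4, 0.8, -4.5]
width: 0.0299
gripper_force: 29.8
```

```bash
python3 -m jog '[{"dp":[0,-1,-1],"twist":[0.01,0.017,0],"fingers":0},{"dp":[0,-1,-3],"twist":[0.01,0.017,0],"fingers":0}]'
python3 -m jog '[{"dp":[0,0,-1],"twist":[0,0,0],"fingers":0},{"dp":[0,0,-2],"twist":[0,0,0],"fingers":0}]'
```

```text
time: 18.65
tcp_pos: [0.5185, -0.2266, 0.0611]
orientation: [[-0.998, -0.06, -0.033], [-0.06, 0.998, 0.0], [0.033, 0.002, -0.999]]
contact_force: [-4.3, 1.1, 6.1]
width: 0.0301
gripper_force: 29.9
time: 18.82
tcp_pos: [0.5185, -0.2265, 0.0611]
orientation: [[-0.998, -0.06, -0.032], [-0.06, 0.998, 0.0], [0.032, 0.002, -0.999]]
contact_force: [-4.3, 1.9, 18.2]
width: 0.0296
gripper_force: 30.0
```

The edge touched down (18 N), so it is standing on its long edge at the hob. Now I'll level, lift, and measure how the board sits in the hand.

```bash
python3 -m jog '[{"dp":[0,0,2],"twist":[0,-0.015,0],"fingers":0},{"dp":[0,0,3],"twist":[0,-0.027,0],"fingers":0},{"dp":[0,2,15],"twist":[0,-0.027,0],"fingers":0},{"dp":[0,5,45],"twist":[0,-0.027,0],"fingers":0},{"dp":[0,8,85],"twist":[0,-0.027,0],"fingers":0},{"dp":[-4,20,125],"twist":[0,-0.027,0.02],"fingers":0},{"dp":[-6,50,145],"twist":[0,-0.027,0.04],"fingers":0},{"dp":[-10,90,145],"twist":[0,-0.027,0.06],"fingers":0},{"dp":[-13,130,145],"twist":[0,-0.027,0.08],"fingers":0},{"dp":[-16,165,145],"twist":[0,-0.027,0.1],"fingers":0},{"dp":[-18,180,145],"twist":[0,-0.027,0.11],"fingers":0},{"dp":[-18,180,145],"twist":[0,-0.027,0.11],"fingers":0}]'
python3 - <<'E'
from h import *
s=bot.state();im,d=snap('wrist');P=cloud('wrist',d,s)
R=np.array(s['orientation']);T=(P-s['tcp_pos'])@R   # tool coords
m=(d>0)&(abs(T[...,1])<.03)&(T[...,2]>-.06)&(T[...,2]<.09)&(T[...,0]>0.02)&(T[...,0]<.12)
q=T[m];print(len(q))
for z0 in np.arange(-.05,.08,.01):
    k=abs(q[:,2]-z0)<.005
    if k.sum()>10: print(round(z0,3),k.sum(),np.percentile(q[k],[5,50,95],axis=0)[:,:2].ravel())
for n in ['top','scene']:
    im,d=snap(n);print(n,[(x['xyz'],x['score']) for x in bot.place_of(n,'board_mid')[:1]],[(x['xyz'],x['score']) for x in bot.place_of(n,'tray_floor')[:1]])
print(s['tcp_pos'],R)
E
```

```text
time: 19.82
tcp_pos: [0.4982, -0.0426, 0.2043]
orientation: [[-0.985, -0.172, -0.007], [-0.172, 0.985, 0.002], [0.007, 0.004, -1.0]]
contact_force: [0.1, -0.5, -4.0]
width: 0.0297
gripper_force: 29.9
11916
-0.05 3703 [ 0.0229 -0.0066  0.0472 -0.0025  0.0706  0.0014]
-0.04 7032 [ 0.0232 -0.0153  0.0494  0.0015  0.0713  0.0105]
-0.03 782 [ 0.026  -0.0174  0.0591 -0.0118  0.0728  0.0123]
-0.02 76 [ 0.0724 -0.0161  0.0725 -0.0027  0.0727  0.0109]
-0.01 70 [ 0.0722 -0.0156  0.0723 -0.0024  0.0724  0.0109]
0.0 67 [ 0.0719 -0.0157  0.072  -0.0022  0.0722  0.011 ]
0.01 62 [ 0.0716 -0.0154  0.0717 -0.002   0.0719  0.0111]
0.02 20 [0.0714 0.0023 0.0714 0.0079 0.0715 0.0122]
0.03 37 [ 0.0712 -0.0161  0.0713 -0.0075  0.0714  0.0023]
0.04 49 [ 0.0708 -0.0141  0.0709 -0.0005  0.0711  0.0115]
0.06 14 [ 0.0704 -0.0044  0.0704 -0.0007  0.0705  0.0029]
top [] [([0.4931, 0.3311, 0.0007], 0.71)]
scene [([0.5055, -0.0479, 0.2005], 0.76)] []
[ 0.4982 -0.0426  0.2043] [[-0.9852 -0.1715 -0.0072]
 [-0.1715  0.9852  0.0023]
 [ 0.0067  0.0035 -1.    ]]
```

Board is held with its centre 8.5 mm ahead of the tool axis and nearly level. I'll carry it over to the tray and tilt it 50° groove-side up.

```bash
python3 -m jog '[{"dp":[-2,38,0],"twist":[0,0.015,0],"fingers":0},{"dp":[-4,76,0],"twist":[0,0.015,0],"fingers":0},{"dp":[-6,115,0],"twist":[0,0.015,0],"fingers":0},{"dp":[-8,154,0],"twist":[0,0.015,0],"fingers":0},{"dp":[-10,192,0],"twist":[0,0.015,0],"fingers":0},{"dp":[-11,230,0],"twist":[0.11,0.035,0.001],"fingers":0},{"dp":[-12,268,0],"twist":[0.22,0.053,0.002],"fingers":0},{"dp":[-13,306,0],"twist":[0.33,0.072,0.003],"fingers":0},{"dp":[-14,344,0],"twist":[0.44,0.092,0.004],"fingers":0},{"dp":[-15,370,0],"twist":[0.55,0.11,0.005],"fingers":0},{"dp":[-15,383,0],"twist":[0.66,0.13,0.006],"fingers":0},{"dp":[-15,383,0],"twist":[0.77,0.15,0.006],"fingers":0}]'
```

```text
time: 21.17
tcp_pos: [0.4865, 0.3373, 0.2046]
orientation: [[-0.983, -0.12, -0.141], [-0.184, 0.694, 0.696], [0.014, 0.71, -0.704]]
contact_force: [-1.4, -0.2, -5.1]
width: 0.0296
gripper_force: 29.9
```

```bash
python3 -m jog '[{"dp":[-1,1,-30],"twist":[0.04,0.007,-0.01],"fingers":0},{"dp":[-3,3,-65],"twist":[0.08,0.014,-0.01],"fingers":0},{"dp":[-3,3,-95],"twist":[0.08,0.014,-0.01],"fingers":0},{"dp":[-3,3,-115],"twist":[0.08,0.014,-0.01],"fingers":0},{"dp":[-3,3,-122],"twist":[0.08,0.014,-0.01],"fingers":0},{"dp":[-3,3,-122],"twist":[0.08,0.014,-0.01],"fingers":0}]'
python3 - <<'E'
from h import *
s=bot.state();print(s['tcp_pos'])
im,d=snap('scene');P=cloud('scene',d)
cv2.imwrite('pics/c5.png',cv2.resize(im[150:290,160:330],None,fx=4.5,fy=4.2)[:,:,::-1])
t=np.array([.985,.17]);n=np.array([-.17,.985]);c=np.array([.4935,.3305])
# tray coords of points with board height and rim
tx=(P[...,:2]-c)@t;ty=(P[...,:2]-c)@n;z=P[...,2]
for a,b in[(-.09,-.06),(.03,.06)]:
  m=(d>0)&(tx>a)&(tx<b)&(z>.012)&(z<.2)&(abs(ty)<.12)
  for y in np.arange(-.09,.10,.015):
    k=m&(abs(ty-y)<.0075)
    if k.sum()>2: print(a,round(y,3),k.sum(),np.percentile(z[k],[5,50,95]))
E
```

```text
time: 21.67
tcp_pos: [0.4831, 0.3379, 0.08]
orientation: [[-0.985, -0.097, -0.144], [-0.173, 0.641, 0.748], [0.02, 0.761, -0.648]]
contact_force: [-0.5, -0.1, -3.0]
width: 0.0299
gripper_force: 29.9
[0.4831 0.3379 0.08  ]
-0.09 -0.06 18 [0.0132 0.0159 0.0202]
-0.09 -0.045 7 [0.0143 0.0164 0.0206]
-0.09 -0.03 63 [0.0174 0.1047 0.1152]
-0.09 -0.015 73 [0.0181 0.1046 0.1167]
-0.09 0.0 65 [0.017  0.0871 0.1083]
-0.09 0.015 56 [0.0162 0.0749 0.0953]
-0.09 0.03 55 [0.0141 0.0588 0.0835]
-0.09 0.045 50 [0.014  0.0528 0.0715]
-0.09 0.06 33 [0.0135 0.0186 0.0579]
```

View pics/c5.png

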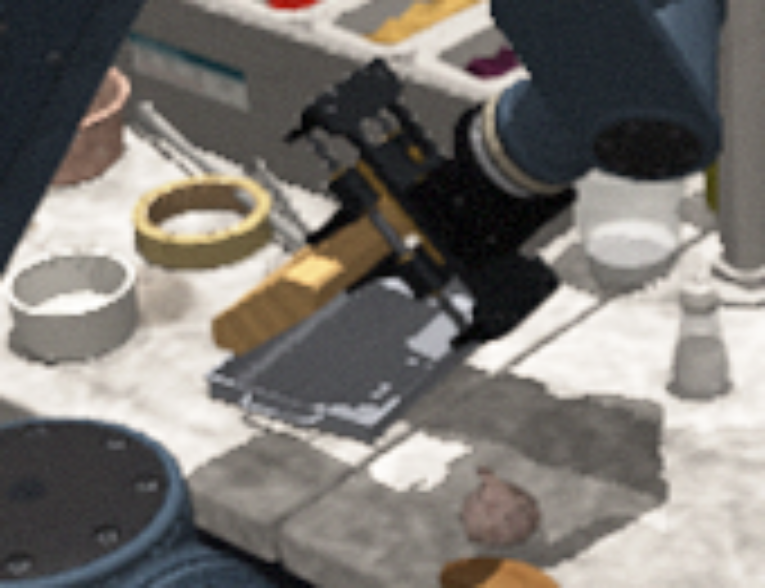

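The board is over the tray, tilted with its lower edge over the far long side (px (235,330)). The shaker at (698,345) and the tumbler are clear. I'll lower it now.

```bash
python3 -m jog '[{"dp":[0,2,-12],"twist":[0,0,0],"fingers":0},{"dp":[0,2,-22],"twist":[0,0,0],"fingers":0},{"dp":[0,2,-28],"twist":[0,0,0],"fingers":0},{"dp":[0,2,-31],"twist":[0,0,0],"fingers":0},{"dp":[0,2,-33],"twist":[0,0,0],"fingers":0},{"dp":[0,2,-33],"twist":[0,0,0],"fingers":0}]'
```

```text
time: 22.22
tcp_pos: [0.4842, 0.3402, 0.0549]
orientation: [[-0.985, -0.101, -0.142], [-0.174, 0.632, 0.755], [0.014, 0.768, -0.64]]
contact_force: [-1.3, -21.1, 24.4]
width: 0.03
gripper_force: 30.1
```

The edge is catching the far rim (Fy -21 N), so I'll back off 5 mm and retry.

```bash
python3 -m jog '[{"dp":[0,-2,6],"twist":[0,0,0],"fingers":0},{"dp":[1,-6,10],"twist":[0,0,0],"fingers":0},{"dp":[1,-7,6],"twist":[0,0,0],"fingers":0},{"dp":[1,-7,2],"twist":[0,0,0],"fingers":0},{"dp":[1,-7,-1],"twist":[0,0,0],"fingers":0},{"dp":[1,-7,-1],"twist":[0,0,0],"fingers":0}]'
```

```text
time: 22.72
tcp_pos: [0.4828, 0.3342, 0.0467]
orientation: [[-0.984, -0.098, -0.146], [-0.175, 0.64, 0.748], [0.02, 0.762, -0.647]]
contact_force: [1.3, 0.5, -3.5]
width: 0.0302
gripper_force: 29.8
```

```bash
python3 -m jog '[{"dp":[0,0,-1],"twist":[0,0,0],"fingers":0},{"dp":[0,0,-2],"twist":[0,0,0],"fingers":0},{"dp":[0,0,-2],"twist":[0,0,0],"fingers":0}]'
python3 -m jog '[{"dp":[0,2,0],"twist":[0,0,0],"fingers":0},{"dp":[-1,4,0],"twist":[0,0,0],"fingers":0},{"dp":[-1,5,0],"twist":[0,0,0],"fingers":0}]'
```

```text
time: 22.97
tcp_pos: [0.4833, 0.3342, 0.0457]
orientation: [[-0.984, -0.099, -0.145], [-0.175, 0.64, 0.749], [0.018, 0.762, -0.647]]
contact_force: [-0.6, 0.1, -4.0]
width: 0.0296
gripper_force: 29.8
time: 23.22
tcp_pos: [0.4827, 0.3384, 0.0459]
orientation: [[-0.985, -0.1, -0.143], [-0.174, 0.641, 0.747], [0.017, 0.761, -0.649]]
contact_force: [-0.9, -8.8, -1.1]
width: 0.0297
gripper_force: 29.9
```

```bash
python3 -m jog '[{"dp":[0,-1,-1],"twist":[0,0,0],"fingers":0},{"dp":[0,-1,-3],"twist":[0,0,0],"fingers":0},{"dp":[0,-1,-3],"twist":[0,0,0],"fingers":0}]'
```

```text
time: 23.47
tcp_pos: [0.4836, 0.3381, 0.0446]
orientation: [[-0.985, -0.098, -0.142], [-0.172, 0.637, 0.751], [0.017, 0.764, -0.645]]
contact_force: [1.3, -3.6, 4.0]
width: 0.0293
gripper_force: 30.0
```

```bash
python3 -m jog '[{"dp":[0,0,1],"twist":[0,0,0],"fingers":45},{"dp":[0,0,2],"twist":[0,0,0],"fingers":55},{"dp":[0,0,2],"twist":[0,0,0],"fingers":60},{"dp":[0,0,2],"twist":[0,0,0],"fingers":65},{"dp":[0,0,2],"twist":[0,0,0],"fingers":70},{"dp":[0,0,2],"twist":[0,0,0],"fingers":75},{"dp":[0,0,2],"twist":[0,0,0],"fingers":80},{"dp":[0,0,2],"twist":[0,0,0],"fingers":85},{"dp":[0,0,2],"twist":[0,0,0],"fingers":90},{"dp":[0,0,2],"twist":[0,0,0],"fingers":95},{"dp":[0,0,2],"twist":[0,0,0],"fingers":95},{"dp":[0,0,2],"twist":[0,0,0],"fingers":95}]'
cat >> h.py <<'E'
def tc(c='scene',xs=((-.075,-.045),(-.04,.0),(.02,.07))):
    im,d=snap(c);P=cloud(c,d)
    t=np.array([.985,.17]);n=np.array([-.17,.985]);cc=np.array([.4935,.3305])
    tx=(P[...,:2]-cc)@t;ty=(P[...,:2]-cc)@n;z=P[...,2]
    for a,b in xs:
      m=(d>0)&(tx>a)&(tx<b)&(z<.15)
      for y in np.arange(-.07,.075,.014):
        k=m&(abs(ty-y)<.005)
        if k.sum()>2: print(a,round(y,3),k.sum(),np.percentile(z[k],[10,50,90]))
E
python3 -c "
from h import *
tc(xs=((-.075,-.045),))"
```

```text
time: 24.47
tcp_pos: [0.4825, 0.338, 0.0452]
orientation: [[-0.985, -0.099, -0.144], [-0.174, 0.64, 0.749], [0.018, 0.762, -0.647]]
contact_force: [-0.3, -0.6, -1.9]
width: 0.0819
gripper_force: 0.6
-0.075 -0.07 38 [-0.008  -0.0022  0.006 ]
-0.075 -0.056 4 [-0.0032  0.0022  0.0079]
-0.075 -0.042 77 [0.0018 0.0488 0.0584]
-0.075 -0.028 41 [0.0024 0.0599 0.1412]
-0.075 -0.014 35 [0.0018 0.0519 0.1425]
-0.075 -0.0 23 [0.0032 0.0486 0.0511]
-0.075 0.014 13 [0.0024 0.0432 0.0459]
-0.075 0.028 13 [0.0305 0.0361 0.0407]
-0.075 0.042 13 [0.0319 0.0333 0.0348]
-0.075 0.056 5 [0.0178 0.0191 0.0221]
```

```bash
python3 -m jog '[{"dp":[1,-5,2],"twist":[0,0,0],"fingers":95},{"dp":[2,-10,3],"twist":[0,0,0],"fingers":95},{"dp":[2.5,-15,4],"twist":[0,0,0],"fingers":95},{"dp":[3,-20,6],"twist":[0,0,0],"fingers":95},{"dp":[4,-24,7],"twist":[0,0,0],"fingers":95},{"dp":[5,-28,8],"twist":[0,0,0],"fingers":95}]'
python3 -c "
from h import *
tc(xs=((-.075,-.045),))"
```

```text
time: 25.02
tcp_pos: [0.488, 0.3093, 0.0534]
orientation: [[-0.985, -0.099, -0.143], [-0.174, 0.64, 0.749], [0.017, 0.762, -0.647]]
contact_force: [-0.2, -0.7, -1.7]
width: 0.0826
gripper_force: 0.8
-0.075 -0.07 39 [-0.0076 -0.0021  0.0053]
-0.075 -0.056 27 [0.0066 0.0389 0.0444]
-0.075 -0.042 53 [0.0014 0.0442 0.0502]
-0.075 -0.028 18 [0.0011 0.0442 0.0486]
-0.075 -0.014 21 [0.0413 0.0439 0.0479]
-0.075 -0.0 18 [0.0385 0.0416 0.0433]
-0.075 0.014 18 [0.0369 0.0392 0.0405]
-0.075 0.028 16 [0.0331 0.035  0.0376]
-0.075 0.042 12 [0.031  0.0319 0.0338]
-0.075 0.056 8 [0.0149 0.0163 0.0197]
```

```bash
python3 -m jog '[{"dp":[1,-4,3],"twist":[0,0,0],"fingers":95},{"dp":[1.5,-9,7],"twist":[0,0,0],"fingers":95},{"dp":[2.5,-15,13],"twist":[0,0,0],"fingers":95},{"dp":[4,-25,23],"twist":[0,0,0],"fingers":95},{"dp":[6,-40,40],"twist":[0,0,0],"fingers":95},{"dp":[8,-60,65],"twist":[0,0,0],"fingers":95},{"dp":[8,-80,95],"twist":[0,0,0],"fingers":95},{"dp":[8,-100,130],"twist":[0,0,0],"fingers":95},{"dp":[8,-110,150],"twist":[0,0,0],"fingers":95}]'
python3 -c "
from h import *
tc()
im,d=snap('top');r=bot.cut_out('top','board')
print(r and (r[0]['score'],rect(onplane('top',r[0]['pixels'],.02))))
print([(x['xyz'],x['score']) for x in bot.place_of('top','board_mid')[:1]],[(x['xyz'],x['score']) for x in bot.place_of('top','shaker')[:1]])"
```

```text
time: 25.82
tcp_pos: [0.4967, 0.1975, 0.207]
orientation: [[-0.985, -0.101, -0.14], [-0.172, 0.64, 0.749], [0.014, 0.762, -0.648]]
contact_force: [1.0, -0.2, 0.7]
width: 0.0828
gripper_force: 0.0
-0.075 -0.07 44 [-0.0081 -0.0013  0.0167]
-0.075 -0.056 45 [0.0156 0.0231 0.0297]
-0.075 -0.042 26 [-0.2953  0.0317  0.0354]
-0.075 -0.028 25 [0.0293 0.0322 0.0348]
-0.075 -0.014 23 [0.0288 0.0333 0.0353]
-0.075 -0.0 24 [0.029  0.0312 0.0333]
-0.075 0.014 18 [0.0299 0.0324 0.0349]
-0.075 0.028 19 [0.0295 0.031  0.0347]
-0.075 0.056 16 [0.0093 0.0154 0.0196]
-0.04 -0.07 67 [-0.9026 -0.0026  0.0128]
-0.04 -0.056 188 [-0.5074 -0.3611  0.0246]
-0.04 -0.042 22 [0.0299 0.0325 0.0351]
-0.04 -0.028 36 [0.0281 0.032  0.0354]
-0.04 -0.014 30 [0.0304 0.0326 0.035 ]
-0.04 -0.0 22 [0.0303 0.0329 0.035 ]
-0.04 0.014 26 [0.0309 0.0333 0.0351]
-0.04 0.028 33 [0.0281 0.0313 0.035 ]
-0.04 0.042 3 [0.0294 0.0314 0.0319]
-0.04 0.056 20 [0.0118 0.0164 0.0191]
0.02 -0.07 475 [-0.6034 -0.4846 -0.1438]
0.02 -0.056 69 [0.0021 0.0242 0.0311]
0.02 -0.042 30 [0.0302 0.0329 0.0357]
0.02 -0.028 39 [0.0277 0.0313 0.0347]
0.02 -0.014 28 [0.0296 0.0325 0.0356]
0.02 -0.0 33 [0.0291 0.034  0.0367]
0.02 0.014 26 [0.0303 0.0328 0.0348]
0.02 0.028 34 [0.0284 0.0317 0.0341]
0.02 0.042 7 [0.0287 0.0304 0.0313]
0.02 0.056 23 [0.0131 0.0183 0.0203]
0.02 0.07 6 [0.0136 0.0199 0.0225]
(0.56, (array([493.7, 326.5]), array([162.8, 110.7]), 8.9))
[([0.4896, 0.3252, 0.0182], 0.97)] [([0.5894, 0.1344, 0.0006], 0.69)]
```

```bash
python3 -c "
from h import *
im,d=snap('scene');cv2.imwrite('pics/f.png',cv2.resize(im[150:350,140:440],None,fx=2.6,fy=2.6)[:,:,::-1])"
```

```text
(no output)
```

View pics/f.png

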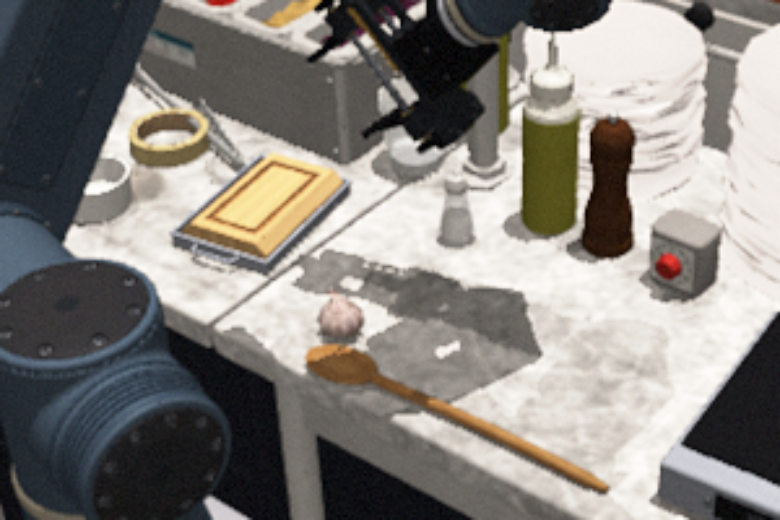

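The board lies flat in the tray with the groove up (px 265,205). The shaker is upright at (457,215) and the other things are undisturbed.

```bash
python3 -c "
from bench import bot
print(bot.job_done())"
```

```text
the job is handed in; nothing more can be done
None
```

The job is done and handed in: the shaker stands upright on the bare worktop, and the board was pushed to the hob, tipped up on its long edge there and laid flat, groove-side up, in its tray; nothing else looked disturbed in the final picture, and it took about 26 s of the 72 s allowed.

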